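Unlatch the board test press, pull its handle and hold it

TASK

Close the test press on the circuit board: first flip the safety catch outward, over to its free side, so that it no longer blocks the handle, then pull the press handle towards its front until it is fully home against its stop. The handle springs back if let go, so hold it there: finish while still holding the handle fully home, and leave the catch flipped and the other things on the bench undisturbed.

Things in the scene. Friction and masses are not known exactly. Their poses are not given: they have to be found in the camera images.
- fixture: The board test press, fixed: aluminium base 250 (x) x 300 (y) x 20 mm, a circuit board under a clear press plate, a gantry up to 125 mm above the bench. Origin: centre of the base's underside, on the bench. Its own -x is the front, roughly towards the robot (yaw up to 0.35 rad either way), y to the left, z up.
- handle_bar (a point): The handle: a level, black rubber-covered round bar 18 mm thick, 206 mm long, along the press's y, on two flat steel side arms at its ends (y = +-98 mm); can be pinched near its middle from above, fingers to front and back. Origin: bar centre; z points along the arms away from the hinge. Highest part of the press: centre 193 mm above the bench at the start, 185 mm when home, 210 mm between.
- lever_pivot (a point): Point on the handle's hinge axis midway between the arms, 40 mm above the bench, over the press's origin. The hinge axis is the press's y axis; the bar's centre circles it at 170 mm radius.
- press_lever (a joint): Handle angle, rad. 0: at rest, arms leaning 0.45 rad back (press +x) from upright; grows as the bar is pulled to the front (press -x); 1.0: fully home at its stop, arms leaning 0.55 rad forward. A spring always pushes it back: about 2 N at the bar at 0, 8 N at 1.0. The unflipped catch stops it below about 0.15.
- guard_catch (a joint): Catch angle, rad. 0: catching, tab leaning 0.7 rad inward (press +y) from upright, a steel finger in front of the handle's right arm; grows as the tab is flipped outward (press -y); past about 0.9 the handle is free; 1.5: fully flipped, at its stop, tab leaning 0.8 rad outward. Stays where it is left; takes about 2 N at the tab's tip. Starts at 0 to 0.15.
- catch_tab (a point): Middle of the upper end of the catch's tab: a plain steel flap 34 mm wide (press x), 8 mm thick, 60 mm long from its hinge, standing at the front right of the press, its end about 125 mm above the bench at the start (140 mm when upright). Beside it nothing stands higher than 90 mm inward (press +y) for 120 mm, or 45 mm outward.
- catch_pivot (a point): Point on the catch's hinge axis at the middle of the tab's foot: 70 mm to the front (press -x) and 125 mm to the right (press -y) of the press's origin, 80 mm above the bench. The hinge axis is the press's x axis.
- hard_drive: Bystander: a metal drive 102 x 147 x 26 mm lying loose left of the press. Origin: centre of its underside.
- wire_reel: Bystander: a grey reel, 60 mm diameter, 40 mm high, standing loose right of the press. Origin: centre of its underside.
- heat_sink: Bystander: a finned aluminium heat sink 60 x 60 x 30 mm lying loose at the front left of the press. Origin: centre of its underside.

How it is judged:
On the way:
1. the catch is flipped clear while the handle is still back at rest (value of joint guard_catch above 1.1 rad and value of joint press_lever below 0.2 rad), for 0.2 s.
At the end, for the whole second after the job is handed in: The catch is still flipped (above 1.1 rad), the handle is fully home (above 0.9 of its 1.0 rad), and the fingers are holding it there (more than 2 N) through the last second (value of joint guard_catch above 1.1 rad and value of joint press_lever above 0.9 rad and contact force between the fingers and press_lever above 2 N); the arm keeps its last pose, push and grip.
It fails at once if a bystander (drive, reel or heat sink) is shifted by more than 25 mm (distance of any of hard_drive, wire_reel, heat_sink from where it was at the start of the episode above 0.025 m).
It also fails if it takes over 51 s, if anything falls off the work surface, if the arm or the gripper's body presses on something with over 40 N, if the wrist force passes 120 N, or if a joint passes its speed limit or range.

ROBOT

A 7-joint arm with a two-finger parallel gripper is mounted at the origin on the work surface. World frame = base frame: x ahead of the robot, y to its left, z up, the work surface at z = 0. Lengths are in m, angles in rad, forces in N, time in s.
With the tool pointing down it reaches from about 0.425 to 0.95 m from the base axis. Payload 4.7 kg.
Tool frame: the origin (TCP) lies between the finger pads; the fingertips stand 25 mm ahead of it and the grasp point (between the pads) lies 6 mm ahead of it; z points along the fingers, y is the line along which they close (so a half turn about z gives the same grasp; the last joint's range is limited). The gripper opens to 87 mm and grips with 3 to 60 N. Pads are 19 mm wide; open, the fingers measure 117 mm over their backs; the gripper's body (75 mm by 190 mm) begins 51 mm behind the grasp point.
Start: joints at [-1.243, 0.469, -0.049, 1.532, 0.024, 1.141, -0.082], TCP at [0.236, 0.633, 0.248] pointing down, gripper open.
Joint ranges: [-2.59, 2.59], [-0.33, 1.99], [-1.39, 1.29], [0.1, 2.45], [-1.04, 4.18], [0.21, 1.99], [-2.66, 2.66]. Speed limits (rad/s): [2.57, 2.57, 3.14, 3.14, 3.14, 3.14, 3.14].

INTERFACE

Orientations are given as a rotation vector (axis times angle).
In Python, from workcell import env, optics, models gives the robot as it stands.
- The arm moves only by the shell command python3 -m creep 'ROWS' [OPENING] [FORCE]. ROWS is JSON, a list of rows, each a list of 6 numbers: the shift along the tool's x, y, z in mm, then the turn, a rotation vector about the tool's x, y, z in rad. A call has exactly 8 rows; each row shifts and turns the commanded pose from where the row before left it, along the tool's axes as they then stand; what a row does not reach is not made up. A row lasts 1/10 s, in which the tool goes at most 50 mm and 8.59 degrees, less where a joint would pass 70% of its speed; a pose out of reach is approached as far as the arm can. A call is refused whole if a number of a shift passes 50 or a number of a turn 0.15, either way. A call with a gripper value outside its range is refused whole. OPENING is the finger opening in mm, from 0 to 87, set as the call begins (- or left out, the last holds). The fingers move at their own pace and stop on an object; FORCE is the grip in N (left out, the last holds). Time passes only in rows, so rows that do not move let the fingers close, or fill a call up. It gives the time, the measured TCP pose, the force, the opening and the grip force at its end, in the units of the state.
- env.observe(): the state, without advancing time (a new reading comes with each control period).
- optics.snapshot(name): name is "scene" or "top" or "wrist"; returns the picture (420x560x3 uint8, red, green, blue); there is no depth.
- optics.calibration(name): a dict with "intrinsics" (3x3 intrinsics, pixels), "view" (4x4, takes a point from world to camera coordinates); the wrist camera has in their place "mount" (4x4, takes a point from camera to tool coordinates, whose origin is the TCP and whose axes are the flange's). Camera axes: x right, y down, z forward; pixel columns grow to the right and rows downward; lengths in m; the calibration is good to about 2 mm. A picture is of the moment at which its call begins: read the wrist's pose just before it. calibration takes no time and is no camera call.
- env.close_job(): hands the job in; it is judged then, once.
Trained networks look in the newest picture that a camera, given by its name, has taken for a name from the list of things; names that differ only in an ending like _2 or _b are one class to them, and where a whole thing is asked for, a point or a joint stands for the part that bears it (a point fixed in the world has none). Each returns a list of dicts, best first, with "p" (0 to 1); they miss things now and then, are a little off and sometimes report something else, mostly with a low value. They report only what shows in the picture. A call takes as long as a camera call.
- models.trace(camera, query): "mask" (420x560 bool, what is visible of it) and "box" ([left, top, right, bottom] in pixels, round what is visible of it).
- models.mark_of(camera, query): "at" ([column, row] in pixels: a listed point, or the origin of a listed thing).
The state is a dict: "clock": time; "joint_positions": joint angles; "joint_velocities": joint speeds; "joint_efforts": joint torques, N m; "tcp_pos": TCP position; "ee_rot": TCP orientation; "wrist_force": force on the tool from outside, world axes, zero at the start; "wrist_torque": the same for the moment, N m; "finger_gap": opening from 0.0 (shut) to 1.0 (fully open); "gripper_force": force on a finger pad.
Only numpy, scipy, OpenCV 4.12 (cv2) and the standard library are available. Lean on these libraries where they do the work, as an engineer would, in place of code of your own. Each camera call takes 0.05 s, during which the arm holds its last target. There are 200 camera calls.

## Working session

There is one attempt and no reset: what is moved stays moved. The work goes in short steps, Python scripts to look and compute and a shell command to move; the robot and the scene stay as the last step left them, time stands still between calls to the robot, and variables do not carry over. Pictures are saved under pics/ and viewed, at most 10 in all, crops included, and the job is handed in when it is done.

```bash
mkdir -p pics; ls
cat > h.py <<'E'
import numpy as np, cv2
from workcell import env, optics, models
from scipy.spatial.transform import Rotation as R
def cam(n):
    c=optics.calibration(n); return np.array(c["intrinsics"]),np.array(c["view"])
def ray(n,px):
    K,V=cam(n); d=V[:3,:3].T@np.linalg.inv(K)@np.array([px[0],px[1],1.]); o=-V[:3,:3].T@V[:3,3]; return o,d
def atz(n,px,z):
    o,d=ray(n,px); return o+d*(z-o[2])/d[2]
def proj(n,P):
    K,V=cam(n); q=K@(V[:3,:3]@np.asarray(P)+V[:3,3]); return q[:2]/q[2]
E
python3 - <<'E'
from h import *
s=env.observe(); print(s["clock"],s["tcp_pos"],s["ee_rot"],s["joint_positions"])
for c in ("scene","top"):
    im=optics.snapshot(c); cv2.imwrite(f"pics/{c}0.png",im[:,:,::-1])
    for q,z in (("handle_bar",.193),("catch_tab",.125),("catch_pivot",.08),("lever_pivot",.04),("fixture",0),("wire_reel",0),("heat_sink",0),("hard_drive",0)):
        r=models.mark_of(c,q)[:2]
        print(c,q,[(np.round(a["at"],1),round(a["p"],2),np.round(atz(c,a["at"],z),3)) for a in r])
E
```

```text
pics
0.0 [0.23558837 0.63194664 0.24646475] [-0.55748395 -3.09148385  0.00315491] [-1.24289497  0.46947313 -0.04854289  1.53372493  0.02411878  1.14100386
 -0.08231538]
scene handle_bar [(array([261.3, 190.3]), 0.57, array([ 0.648, -0.043,  0.193])), (array([276.2, 148.7]), 0.53, array([ 0.561, -0.133,  0.193]))]
scene catch_tab [(array([273.9, 147.6]), 0.59, array([ 0.539, -0.188,  0.125]))]
scene catch_pivot [(array([262.2, 153.3]), 0.9, array([ 0.558, -0.219,  0.08 ]))]
scene lever_pivot [(array([283.9, 204.6]), 0.59, array([ 0.573, -0.071,  0.04 ]))]
scene fixture [(array([283. , 212.8]), 0.72, array([ 0.575, -0.072,  0.   ]))]
scene wire_reel [(array([195.3, 168.5]), 0.85, array([ 0.721, -0.32 ,  0.   ]))]
scene heat_sink [(array([376. , 248.6]), 0.58, array([0.42 , 0.135, 0.   ]))]
scene hard_drive [(array([352.6, 296.6]), 0.6, array([0.543, 0.215, 0.   ]))]
top handle_bar [(array([310.1, 186.9]), 0.91, array([ 0.647, -0.041,  0.193]))]
top catch_tab [(array([369.4, 241.9]), 0.66, array([ 0.54 , -0.177,  0.125])), (array([198.8, 247.7]), 0.5, array([0.519, 0.198, 0.125]))]
top catch_pivot [(array([381.2, 238.9]), 0.7, array([ 0.551, -0.214,  0.08 ]))]
top lever_pivot [(array([317.4, 227. ]), 0.66, array([ 0.58 , -0.069,  0.04 ]))]
top fixture [(array([318. , 229.5]), 0.59, array([ 0.577, -0.074,  0.   ]))]
top wire_reel [(array([410.9, 177.1]), 0.69, array([ 0.718, -0.312,  0.   ]))]
top heat_sink [(array([236.4, 292.9]), 0.77, array([0.416, 0.126, 0.   ]))]
top hard_drive [(array([200.9, 246.8]), 0.96, array([0.527, 0.22 , 0.   ]))]
```

View pics/top0.png

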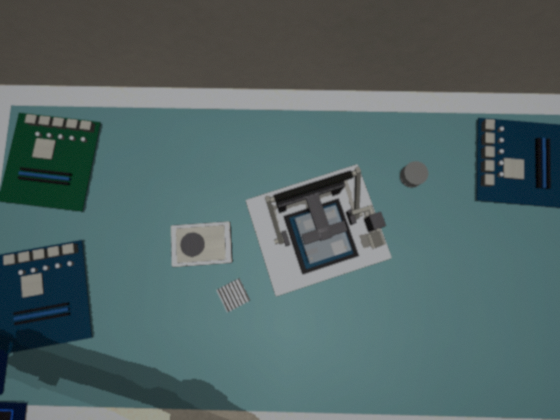

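View pics/scene0.png

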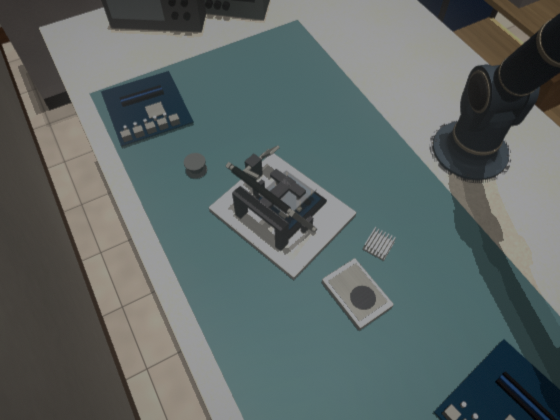

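The top picture shows the press yawed about +0.31 rad, with base corners at roughly (247,200), (360,165), (390,258) and (277,294). The bar lies at the back from (275,203) to (353,178), and the catch is at the right near (372,225). The scene picture agrees. I'll fit the pose from these and work out the approach.

Run:
```python
from h import *
from scipy.optimize import least_squares
obs=[("top",(310.1,186.9),(.074,0,.193)),("scene",(261.3,190.3),(.074,0,.193)),("top",(369.4,241.9),(-.07,-.086,.126)),("scene",(273.9,147.6),(-.07,-.086,.126)),
("top",(381.2,238.9),(-.07,-.125,.08)),("scene",(262.2,153.3),(-.07,-.125,.08)),("top",(317.4,227),(0,0,.04)),("scene",(283.9,204.6),(0,0,.04)),("top",(318,229.5),(0,0,0)),("scene",(283,212.8),(0,0,0)),
("top",(247,200),(.125,.15,.02)),("top",(360,165),(.125,-.15,.02)),("top",(390,258),(-.125,-.15,.02)),("top",(277,294),(-.125,.15,.02))]
def W(p,P): return R.from_euler("z",p[2]).apply(P)+[p[0],p[1],0]
f=lambda p:np.concatenate([proj(c,W(p,P))-px for c,px,P in obs])
r=least_squares(f,[.577,-.072,.3],loss="soft_l1"); p=r.x; print(p); print(np.round(f(p).reshape(-1,2),1).tolist())
open("h.py","a").write(f"""
P0={p.tolist()}
RP=R.from_euler("z",P0[2])
def W(P): return RP.apply(P)+[P0[0],P0[1],0]
RT=RP*R.from_matrix(np.array([[0,1,0],[1,0,0],[0,0,-1.]]))  # tool x=press y, tool y=press x
RT2=RT*R.from_euler("z",np.pi)
def delta(P,Rt=None):
    s=env.observe(); Rc=R.from_rotvec(s["ee_rot"]); c=[(Rc.inv()*q).as_rotvec() for q in (RT,RT2)]
    t=min(c,key=np.linalg.norm)
    pc=RP.inv().apply(s["tcp_pos"]-np.array([P0[0],P0[1],0]))
    print("press tcp mm",np.round(pc*1e3,1),"shift tool mm",np.round(Rc.inv().apply(W(P)-s["tcp_pos"])*1e3,1),"turn",np.round(t,3),"F press",np.round(RP.inv().apply(s["wrist_force"]),1),"gap",s["finger_gap"],"gf",s["gripper_force"],"t",s["clock"])
""")
import importlib,h; importlib.reload(h); h.delta([-.07,-.05,.25])
print(optics.calibration("wrist")["mount"])
```

```text
[ 0.57746642 -0.07282005  0.33626499]
[[3.6, -0.1], [-0.9, -1.7], [0.3, 0.3], [1.7, 2.9], [0.1, -0.7], [2.7, 0.6], [1.4, 0.9], [-1.7, 0.3], [-0.6, -0.0], [-0.8, 0.2], [-1.6, -0.1], [-1.9, -1.1], [2.7, 0.2], [-1.0, 3.0]]
press tcp mm [-89.9 778.6 247.6] shift tool mm [-544.7 -624.8   -2.5] turn [ 0.    -0.     0.878] F press [ 0.7 -0.1 -0.1] gap 1.0006594429231666 gf 0.0 t 0.9
[[ 7.66366510e-04 -9.57234086e-01 -2.89313529e-01  7.88043994e-02]
 [ 9.99999183e-01  4.37625898e-04  1.20096512e-03  1.69130014e-04]
 [-1.02299366e-03 -2.89314213e-01  9.57233639e-01 -1.37806564e-01]
 [ 0.00000000e+00  0.00000000e+00  0.00000000e+00  1.00000000e+00]]
```

```bash
python3 -m creep '[[-30,-24,0,0,0,0],[-30,-24,0,0,0,0],[-30,-24,0,0,0,0],[-30,-24,0,0,0,0],[-30,-24,0,0,0,0],[-30,-24,0,0,0,0],[-30,-24,0,0,0,0],[-30,-24,0,0,0,0]]' 0
python3 -m creep '[[-24,-28,0,0,0,0],[-24,-28,0,0,0,0],[-24,-28,0,0,0,0],[-24,-28,0,0,0,0],[-24,-28,0,0,0,0],[-24,-28,0,0,0,0],[-24,-28,0,0,0,0],[-24,-28,0,0,0,0]]'
python3 -m creep '[[0,0,0,0,0,0.11],[0,0,0,0,0,0.11],[0,0,0,0,0,0.11],[0,0,0,0,0,0.11],[0,0,0,0,0,0.11],[0,0,0,0,0,0.11],[0,0,0,0,0,0.11],[0,0,0,0,0,0.108]]'
python3 -c "
from h import *
delta([-.07,-.05,.25])"
```

```text
clock: 1.7
tcp_pos: [0.3942, 0.3674, 0.2478]
ee_rot: [0.557, 3.091, 0.001]
wrist_force: [0.7, 0.9, 0.4]
finger_gap: 0.358
gripper_force: 0.0
clock: 2.5
tcp_pos: [0.4956, 0.0904, 0.2479]
ee_rot: [0.557, 3.091, 0.001]
wrist_force: [0.9, 0.9, -0.8]
finger_gap: 0.004
gripper_force: 0.0
clock: 3.3
tcp_pos: [0.4953, 0.0919, 0.2477]
ee_rot: [1.824, 2.558, 0.001]
wrist_force: [-0.5, 0.4, -0.2]
finger_gap: 0.007
gripper_force: 0.0
press tcp mm [-23.3 182.6 247.7] shift tool mm [-232.8  -45.7   -2.4] turn [ 0.    -0.    -0.005] F press [-0.4  0.5 -0.2] gap 0.007262111913195319 gf 0.0 t 3.3
```

```bash
python3 -m creep '[[-30,-6,0,0,0,0],[-30,-6,0,0,0,0],[-30,-6,0,0,0,0],[-30,-6,0,0,0,0],[-30,-6,0,0,0,0],[-30,-6,0,0,0,0],[-30,-6,0,0,0,0],[-20,-4,0,0,0,0]]'
python3 - <<'E'
from h import *
delta([-.07,-.05,.13])
im=optics.snapshot("wrist"); cv2.imwrite("pics/w1.png",im[:,:,::-1])
s=env.observe();Rc=R.from_rotvec(s["ee_rot"])
c=optics.calibration("wrist");M=np.array(c["mount"]);K=np.array(c["intrinsics"])
for q,z,P in (("catch_tab",.126,(-.07,-.086,.126)),("catch_pivot",.08,(-.07,-.125,.08))):
    for a in models.mark_of("wrist",q)[:2]:
        d=Rc.apply(M[:3,:3]@np.linalg.inv(K)@[*a["at"],1]);o=s["tcp_pos"]+Rc.apply(M[:3,3])
        w=o+d*(z-o[2])/d[2]; print(q,a["at"],a["p"],w,"press",RP.inv().apply(w-[P0[0],P0[1],0]))
E
```

```text
clock: 4.1
tcp_pos: [0.5276, -0.143, 0.2479]
ee_rot: [1.821, 2.559, -0.0]
wrist_force: [0.3, 0.2, -0.4]
finger_gap: 0.004
gripper_force: 0.0
press tcp mm [-70.2 -49.8 247.9] shift tool mm [-1.000e-01  1.000e-01  1.179e+02] turn [ 0.001  0.001 -0.003] F press [ 0.4  0.  -0.4] gap 0.003951730420761422 gf 0.0 t 4.1
```

View pics/w1.png

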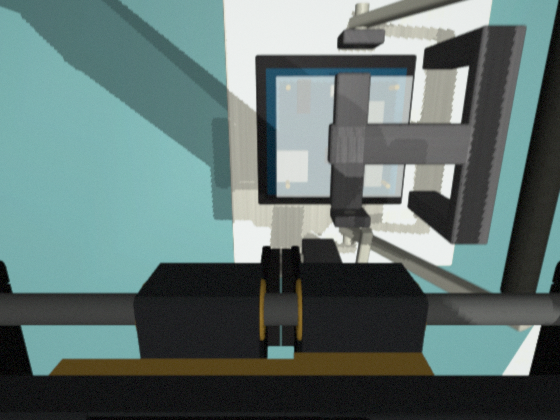

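The wrist camera looks from the press's inner side: closed fingers at (280,300), board at (335,130), the handle's right arm at (430,265). The tab is mostly hidden by the gripper; a beige patch shows at (288,225). I'll project the expected tab to check it.

Run:
```python
from h import *
s=env.observe();Rc=R.from_rotvec(s["ee_rot"])
c=optics.calibration("wrist");M=np.array(c["mount"]);K=np.array(c["intrinsics"])
def pw(P):
    t=Rc.inv().apply(W(P)-s["tcp_pos"]); q=K@(M[:3,:3].T@(t-M[:3,3])); return np.round(q[:2]/q[2])
for P in ((-.07,-.086,.126),(-.07,-.125,.08),(-.087,-.086,.126),(-.053,-.086,.126),(0,-.098,.04),(-.125,-.15,.02),(0,0,.02)): print(P,pw(P))
a=cv2.imread("pics/top0.png")[195:270,330:410]; b=cv2.imread("pics/scene0.png")[125:215,220:320]
a=cv2.resize(a,(480,450),interpolation=cv2.INTER_CUBIC)
b=cv2.resize(b,(300,450),interpolation=cv2.INTER_CUBIC)
for im,n,x0,y0,sx,sy in((a,"top",330,195,6,6),(b,"scene",220,125,3,5)):
    for P,col in (((-.07,-.086,.126),(0,0,255)),((-.07,-.125,.08),(0,255,0))):
        u=proj(n,W(P)); cv2.circle(im,(int((u[0]-x0)*sx),int((u[1]-y0)*sy)),4,col,1)
cv2.imwrite("pics/crop1.png",np.hstack([a,b]))
```

```text
(-0.07, -0.086, 0.126) [279. 254.]
(-0.07, -0.125, 0.08) [279. 271.]
(-0.087, -0.086, 0.126) [258. 254.]
(-0.053, -0.086, 0.126) [300. 254.]
(0, -0.098, 0.04) [346. 230.]
(-0.125, -0.15, 0.02) [232. 267.]
(0, 0, 0.02) [348. 133.]
```

View pics/crop1.png

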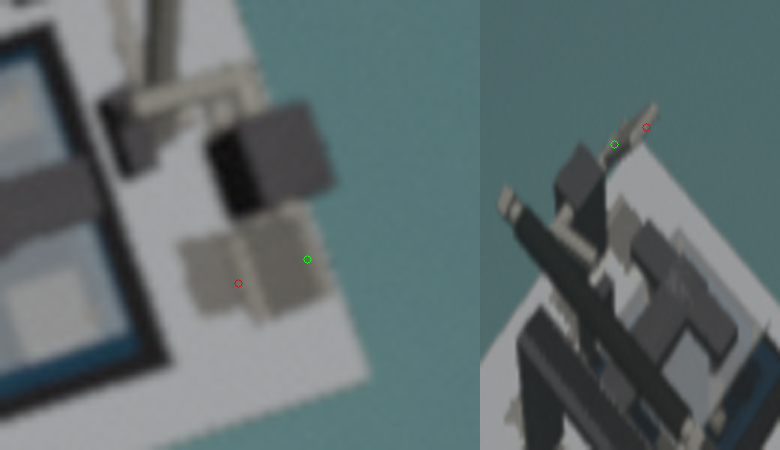

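The crop shows the tab's upper edge at about (245,275) in the left half, right on the predicted point, with its shadow to the left at (215,275). The hinge block is behind it. The pose is good, so descend and start pushing.

```bash
python3 -m creep '[[0,0,20,0,0,0],[0,0,20,0,0,0],[0,0,20,0,0,0],[0,0,20,0,0,0],[0,0,20,0,0,0],[0,0,18,0,0,0],[0,0,0,0,0,0],[0,0,0,0,0,0]]'
python3 -m creep '[[-5,0,0,0,0,0],[-5,0,0,0,0,0],[-5,0,0,0,0,0],[-5,0,0,0,0,0],[-5,0,0,0,0,0],[-5,0,0,0,0,0],[-5,0,0,0,0,0],[-5,0,0,0,0,0]]'
python3 -c "
from h import *
delta([-.07,-.13,.13])"
```

```text
clock: 5.05
tcp_pos: [0.5279, -0.1393, 0.1297]
ee_rot: [-1.816, -2.563, -0.001]
wrist_force: [0.3, 0.6, 0.5]
finger_gap: 0.004
gripper_force: 0.0
clock: 5.85
tcp_pos: [0.5407, -0.177, 0.1295]
ee_rot: [-1.816, -2.561, -0.002]
wrist_force: [-1.0, 3.9, 3.1]
finger_gap: 0.007
gripper_force: 1.8
press tcp mm [-69.  -86.2 129.5] shift tool mm [-43.8  -1.   -0.6] turn [-0.    -0.003  0.001] F press [0.3 4.1 3.1] gap 0.007214294937039123 gf 1.8081269273534417 t 5.85
```

Contact is as expected (about 4 N), so keep pushing.

```bash
python3 -m creep '[[-6,0,0,0,0,0],[-6,0,0,0,0,0],[-6,0,0,0,0,0],[-6,0,0,0,0,0],[-6,0,0,0,0,0],[-5,0,0,0,0,0],[-5,0,0,0,0,0],[0,0,0,0,0,0]]'
python3 - <<'E'
from h import *
delta([-.07,-.13,.13])
a=optics.snapshot("scene")[115:215,210:330]
cv2.imwrite("pics/s2.png",cv2.resize(a,None,fx=5,fy=5,interpolation=cv2.INTER_CUBIC)[:,:,::-1])
E
```

```text
clock: 6.65
tcp_pos: [0.5539, -0.217, 0.1292]
ee_rot: [1.819, 2.561, -0.001]
wrist_force: [-0.7, 2.2, 0.0]
finger_gap: 0.004
gripper_force: 1.0
press tcp mm [ -69.8 -128.3  129.2] shift tool mm [-1.7 -0.2 -0.8] turn [-0.001  0.001 -0.001] F press [0.1 2.3 0. ] gap 0.00402662349069986 gf 0.9907657388976077 t 6.65
```

View pics/s2.png

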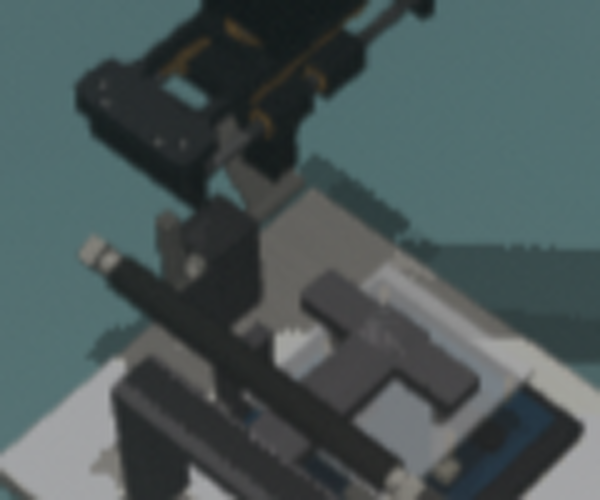

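The tab at about (250,180) now leans outward and the steel finger has swung away from the arm. Push a few millimetres further to the stop, then lift.

```bash
python3 -m creep '[[-2,0,0,0,0,0],[-2,0,0,0,0,0],[-2,0,0,0,0,0],[-1,0,0,0,0,0],[0,0,0,0,0,0],[0,0,0,0,0,0],[0,0,0,0,0,0],[0,0,0,0,0,0]]'
python3 -c "
from h import *
delta([-.07,-.13,.13])"
```

```text
clock: 7.5
tcp_pos: [0.5563, -0.2224, 0.1295]
ee_rot: [-1.818, -2.561, -0.0]
wrist_force: [-2.3, 3.9, 1.7]
finger_gap: 0.006
gripper_force: 1.9
press tcp mm [ -69.4 -134.2  129.5] shift tool mm [ 4.2 -0.6 -0.5] turn [-0. -0. -0.] F press [-0.9  4.5  1.7] gap 0.005576855041747791 gf 1.9154039077693596 t 7.5
```

```bash
python3 -m creep '[[8,0,0,0,0,0],[4,0,-20,0,0,0],[0,0,-24,0,0,0],[0,0,-24,0,0,0],[0,0,-24,0,0,0],[0,0,-24,0,0,0],[0,0,-24,0,0,0],[0,0,0,0,0,0]]'
python3 -m creep '[[15,18,0,0,0,0],[15,18,0,0,0,0],[15,18,0,0,0,0],[15,18,0,0,0,0],[15,18,0,0,0,0],[16,18,0,0,0,0],[16,18,0,0,0,0],[16,18,0,0,0,0]]' 70
python3 - <<'E'
from h import *
delta([.074,0,.199])
optics.snapshot("scene"); a=models.mark_of("scene","catch_tab"); print(a[:2])
for L in (.3,.5,.65,.8): print(L,proj("scene",W((-.07,-.125-.06*np.sin(L),.08+.06*np.cos(L)))))
s=env.observe();Rc=R.from_rotvec(s["ee_rot"])
c=optics.calibration("wrist");M=np.array(c["mount"]);K=np.array(c["intrinsics"])
im=optics.snapshot("wrist"); cv2.imwrite("pics/w3.png",im[:,:,::-1])
for a in models.mark_of("wrist","handle_bar")[:2]:
    d=Rc.apply(M[:3,:3]@np.linalg.inv(K)@[*a["at"],1]);o=s["tcp_pos"]+Rc.apply(M[:3,3])
    w=o+d*(.193-o[2])/d[2]; print(a["at"],a["p"],"press",RP.inv().apply(w-[P0[0],P0[1],0]))
E
```

```text
clock: 8.3
tcp_pos: [0.5544, -0.2133, 0.2734]
ee_rot: [1.815, 2.553, 0.003]
wrist_force: [1.1, -1.0, 1.0]
finger_gap: 0.009
gripper_force: 0.0
clock: 9.1
tcp_pos: [0.6482, -0.0475, 0.2685]
ee_rot: [1.819, 2.56, -0.001]
wrist_force: [0.1, -0.2, -0.8]
finger_gap: 0.651
gripper_force: 0.0
press tcp mm [ 75.1   0.6 268.5] shift tool mm [-0.5 -1.1 69.5] turn [-0.     0.001 -0.001] F press [ 0.  -0.2 -0.8] gap 0.6514370543201167 gf 0.0 t 9.1
[{'at': [261.5, 192.4], 'p': 0.37}]
0.3 [259.24946871 136.21915438]
0.5 [256.22383064 135.22367591]
0.65 [254.20746135 134.98305763]
0.8 [252.45816091 135.17596031]
[276.5, 237.3] 0.95 press [ 0.07587145 -0.00064031  0.193     ]
```

View pics/w3.png

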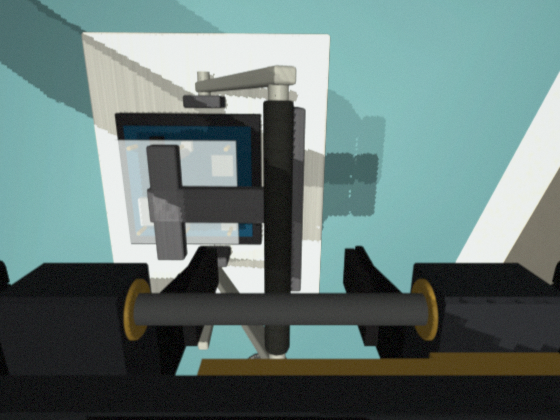

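The bar hangs centred between the open fingers (bar at column 278, fingers at about 205 and 360), so descend and close to a loose hook.

```bash
python3 -m creep '[[0,-1,14,0,0,0],[0,0,14,0,0,0],[0,0,14,0,0,0],[0,0,14,0,0,0],[0,0,14,0,0,0],[0,0,0,0,0,0],[0,0,0,0,0,0],[0,0,0,0,0,0]]' 70 5
python3 -m creep '[[0,0,0,0,0,0],[0,0,0,0,0,0],[0,0,0,0,0,0],[0,0,0,0,0,0],[0,0,0,0,0,0],[0,0,0,0,0,0],[0,0,0,0,0,0],[0,0,0,0,0,0]]' 28 5
python3 -m creep '[[0,-10,-4,0,0,0],[0,-10,-4,0,0,0],[0,-10,-3,0,0,0],[0,-10,-3,0,0,0],[0,-11,-2,0,0,0],[0,-11,-1,0,0,0],[0,-11,0,0,0,0],[0,-11,0,0,0,0]]'
python3 - <<'E'
from h import *
delta([-.009,0,.216])
a=optics.snapshot("scene")[115:215,210:330]
cv2.imwrite("pics/s4.png",cv2.resize(a,None,fx=5,fy=5,interpolation=cv2.INTER_CUBIC)[:,:,::-1])
E
```

```text
clock: 10.1
tcp_pos: [0.6474, -0.0481, 0.2002]
ee_rot: [1.818, 2.561, 0.001]
wrist_force: [0.4, 0.4, 0.3]
finger_gap: 0.804
gripper_force: 0.0
clock: 10.9
tcp_pos: [0.6468, -0.048, 0.1995]
ee_rot: [-1.819, -2.562, -0.0]
wrist_force: [0.6, -0.2, -0.0]
finger_gap: 0.329
gripper_force: 0.0
clock: 11.7
tcp_pos: [0.5689, -0.0754, 0.2189]
ee_rot: [1.815, 2.558, 0.008]
wrist_force: [4.0, 2.0, 3.8]
finger_gap: 0.325
gripper_force: 2.6
press tcp mm [ -8.9   0.4 218.9] shift tool mm [-0.4 -0.1  2.9] turn [0.007 0.001 0.   ] F press [4.4 0.6 3.8] gap 0.32542027401342816 gf 2.6367176324129105 t 11.7
```

View pics/s4.png

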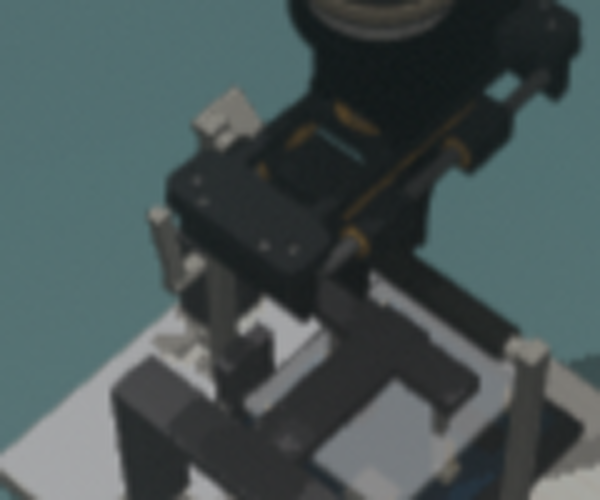

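Arms are near upright, and the flipped tab is visible leaning outward at (230,115). Continue along the arc.

```bash
python3 -m creep '[[0,-11,2,0,0,0],[0,-11,2,0,0,0],[0,-11,2,0,0,0],[0,-11,3,0,0,0],[0,-10,3,0,0,0],[0,-10,4,0,0,0],[0,-10,4,0,0,0],[0,-9,4,0,0,0]]'
python3 - <<'E'
from h import *
delta([-.097,0,.191])
E
```

```text
clock: 12.55
tcp_pos: [0.4896, -0.1033, 0.1925]
ee_rot: [1.817, 2.559, 0.003]
wrist_force: [8.6, 2.2, -0.9]
finger_gap: 0.325
gripper_force: 5.7
press tcp mm [-93.    0.2 192.5] shift tool mm [-0.2 -4.   1.5] turn [ 0.003  0.001 -0.   ] F press [ 8.8 -0.8 -0.9] gap 0.325134653010229 gf 5.652845799922943 t 12.55
```

Force is about 9 N. Advance in small steps until the stop is felt, and close the fingers.

```bash
python3 -m creep '[[0,-1,0.5,0,0,0],[0,-1,0.5,0,0,0],[0,-1,0.5,0,0,0],[0,-1,0.5,0,0,0],[0,0,0,0,0,0],[0,0,0,0,0,0],[0,0,0,0,0,0],[0,0,0,0,0,0]]'
python3 - <<'E'
from h import *
delta([-.097,0,.191])
E
python3 -m creep '[[0,-1,0.5,0,0,0],[0,-1,0.5,0,0,0],[0,-1,0.5,0,0,0],[0,-1,0.5,0,0,0],[0,0,0,0,0,0],[0,0,0,0,0,0],[0,0,0,0,0,0],[0,0,0,0,0,0]]'
python3 - <<'E'
from h import *
delta([-.097,0,.191])
for c in ("scene","top"):
    im=optics.snapshot(c); print(c,models.mark_of(c,"handle_bar")[:2],proj(c,W((-.089,0,.185))),models.mark_of(c,"catch_tab")[:1],proj(c,W((-.07,-.168,.122))))
E
```

```text
clock: 13.35
tcp_pos: [0.4887, -0.1036, 0.192]
ee_rot: [1.814, 2.557, 0.008]
wrist_force: [9.8, 3.7, 5.3]
finger_gap: 0.342
gripper_force: 5.0
press tcp mm [-94.    0.2 192. ] shift tool mm [-0.2 -3.   1. ] turn [0.008 0.002 0.001] F press [10.5  0.2  5.3] gap 0.34151243941141346 gf 5.000431537628174 t 13.35
clock: 14.15
tcp_pos: [0.4855, -0.1049, 0.1906]
ee_rot: [1.813, 2.556, 0.01]
wrist_force: [9.6, 5.1, 7.8]
finger_gap: 0.419
gripper_force: 5.0
press tcp mm [-9.740e+01  1.000e-01  1.906e+02] shift tool mm [-0.1  0.4 -0.4] turn [0.009 0.003 0.001] F press [10.8  1.7  7.8] gap 0.418507241094746 gf 4.998942017555237 t 14.15
scene [{'at': [307.9, 150.3], 'p': 0.8}, {'at': [354.0, 295.2], 'p': 0.68}] [307.05475313 149.07469838] [{'at': [251.8, 136.5], 'p': 0.57}] [252.46573225 135.13407203]
top [{'at': [335.2, 266.3], 'p': 0.95}] [339.23724193 262.38823285] [{'at': [404.9, 229.2], 'p': 0.89}] [404.17755391 230.79365404]
```

The fingers are being spread at the 5 N grip limit while the bar stays at x ≈ -88 mm, so it's against its stop. Raise the grip and ease the tool back slightly so both pads clamp it with some forward bias.

```bash
python3 -m creep '[[0,0,0,0,0,0],[0,0,0,0,0,0],[0,0,0,0,0,0],[0,0,0,0,0,0],[0,1,0,0,0,0],[0,1,0,0,0,0],[0,1,0,0,0,0],[0,1,0,0,0,0]]' 10 20
python3 - <<'E'
from h import *
delta([-.09,0,.191])
E
python3 -m creep '[[0,1,0,0,0,0],[0,1,0,0,0,0],[0,1,0,0,0,0],[0,0,0,0,0,0],[0,0,0,0,0,0],[0,0,0,0,0,0],[0,0,0,0,0,0],[0,0,0,0,0,0]]'
python3 - <<'E'
from h import *
delta([-.09,0,.191])
E
```

```text
clock: 15.25
tcp_pos: [0.4938, -0.102, 0.1907]
ee_rot: [1.806, 2.552, 0.018]
wrist_force: [21.1, 5.4, -2.0]
finger_gap: 0.195
gripper_force: 20.0
press tcp mm [-8.860e+01  1.000e-01  1.907e+02] shift tool mm [-0.1 -1.4 -0.3] turn [0.018 0.006 0.003] F press [21.7 -1.9 -2. ] gap 0.19452394260113262 gf 20.02264342037961 t 15.25
clock: 16.05
tcp_pos: [0.4941, -0.1019, 0.1907]
ee_rot: [1.81, 2.554, 0.013]
wrist_force: [15.3, 4.8, 2.1]
finger_gap: 0.199
gripper_force: 20.0
press tcp mm [-8.830e+01  1.000e-01  1.907e+02] shift tool mm [-0.1 -1.7 -0.3] turn [0.013 0.004 0.002] F press [16.  -0.5  2.1] gap 0.19864744114931068 gf 20.00617678044364 t 16.05
```

Run:
```python
from h import *
for n in ("scene","top"):
    im=optics.snapshot(n); cv2.imwrite(f"pics/{n}5.png",im[:,:,::-1])
    print(n,[(q,np.round(a["at"],1),round(a["p"],2)) for q in ("catch_tab","wire_reel","heat_sink","hard_drive") for a in models.mark_of(n,q)[:1]])
a=cv2.imread("pics/scene5.png")[100:250,190:400]
cv2.imwrite("pics/s5c.png",cv2.resize(a,None,fx=3.5,fy=3.5,interpolation=cv2.INTER_CUBIC)); delta([-.09,0,.191])
```

```text
scene [('catch_tab', array([252.7, 133.9]), 0.66), ('wire_reel', array([194.2, 168.7]), 0.84), ('heat_sink', array([376.7, 249.7]), 0.88), ('hard_drive', array([356.4, 296. ]), 0.7)]
top [('catch_tab', array([400.4, 233.3]), 0.72), ('wire_reel', array([411.3, 174.8]), 0.95), ('heat_sink', array([230.7, 295.1]), 0.97), ('hard_drive', array([201. , 244.8]), 0.9)]
press tcp mm [-8.830e+01  1.000e-01  1.907e+02] shift tool mm [-0.1 -1.7 -0.3] turn [0.013 0.004 0.002] F press [15.3  0.6  2.6] gap 0.19971031306356393 gf 20.00616936595179 t 16.55
```

View pics/s5c.png

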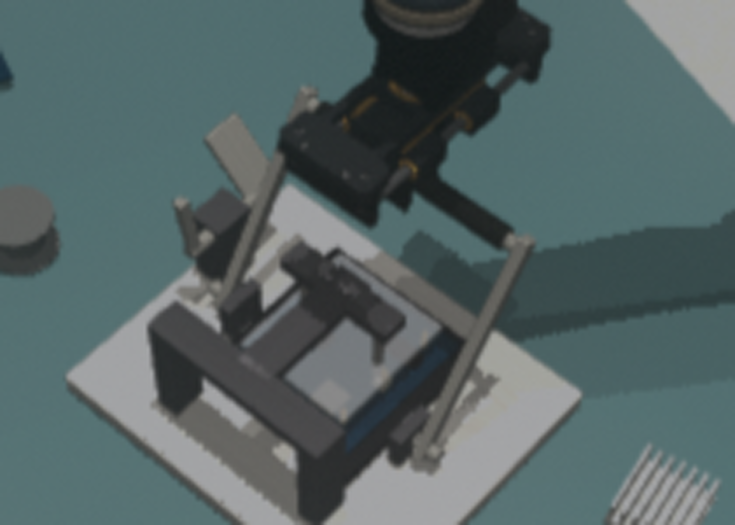

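The tab at (235,145) is flipped outward, the arms lean fully forward with the bar held in the gripper, and the bystanders are where they were. Hand in.

```bash
python3 -c "
from workcell import env
print(env.close_job())"
```

```text
the job is handed in; nothing more can be done
None
```

The job is handed in: the catch is flipped outward, the handle is held against its stop with a 20 N grip, and the bystanders look undisturbed; the hand-in call returned no verdict.

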